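# Set out two sheet blanks over the ends of a bench step

### The arm

A 6-joint arm with a two-finger parallel gripper is mounted at the origin on a cart in front of the work surface, level with it; the furniture and walls round the work are solid. World frame = base frame: x ahead of the robot, y to its left, z up, the work surface at z = 0. Lengths are in mm, angles in rad, forces in N, time in s.
With the tool pointing down it reaches from about 400 to 925 mm from the base axis. Payload 12.5 kg.
Tool frame: the origin (TCP) lies at the very end of the fingers, on their centre line; the grasp point (between the pads) lies 19 mm behind it (env.tcp_to_grasp is the distance from the TCP to the grasp point, in mm); z points along the fingers, x is the direction in which the jaws open and shut, and the axes are right-handed (so a half turn about z gives the same grasp; the last joint's range is limited). The gripper opens to 95 mm and grips with 3 to 60 N. Pads are 20 mm wide; open, the fingers measure 119 mm over their backs; the gripper's body (75 mm by 180 mm) begins 59 mm behind the grasp point.
Start: joints at [-0.106, 0.491, 1.559, -0, 1.092, -0.106], TCP at [625.017, 0.021, 214.661] pointing down, gripper open.
Joint ranges: [-3.1, 3.1], [-0.84, 2.19], [0.05, 2.79], [-1.13, 4.28], [0.06, 2.93], [-2.69, 2.69]. Speed limits (rad/s): [2.22, 2.22, 2.79, 3.14, 3.14, 3.14].

### API

Orientations are given as [roll, pitch, yaw] about the fixed x, y, z axes, in that order (R = Rz(yaw) Ry(pitch) Rx(roll)).
In Python, from cell import env, vision, job gives the robot as it stands.
- The arm moves only by the shell command python3 -m pendant 'ROWS' [OPENING]. ROWS is JSON, a list of rows, each a list of 4 numbers: the shift along the tool's x, y, z in mm, then the turn about the tool's z in degrees. In form: [[tx, ty, tz, turn], ...]. A call has 1 to 8 rows; each row is the pose to reach, as a shift and turn from the pose measured when the call began, along the tool's axes at that moment; what a row does not reach only later rows make up. A row lasts 1/8 s, in which the tool goes at most 62.5 mm and 10.7 degrees, less where a joint would pass 70% of its speed; a pose out of reach is approached as far as the arm can. A call with a gripper value outside its range is refused whole. OPENING is the closure, from 0 (fully open) to 1 (shut), set as the call begins (- or left out, the last holds). The fingers move at their own pace and stop on an object; the grip force is fixed at half the most. Time passes only in rows, so rows that repeat a pose let the fingers close. It gives the time, the measured TCP pose, the force and the opening at its end, in the units of the state.
- env.state(): the state, without advancing time (a new reading comes with each control period).
- vision.read_camera(name): name is "scene" or "side" or "wrist"; returns a dict with "pixels" (400x640x3 uint8, red, green, blue), "intrinsics" (3x3 intrinsics, pixels), "R" (3x3) and "t" (3): a world point X has camera coordinates R X + t; the wrist camera has in their place "tool_from_camera" (4x4, takes a point from camera to tool coordinates, whose origin is the TCP and whose axes are the tool frame's). Camera axes: x right, y down, z forward; pixel columns grow to the right and rows downward; lengths in mm; the calibration is good to about 2 mm. The wrist camera is an equidistant fisheye: a pixel r from the principal point sees the ray r / f radians off the axis. A picture is of the moment at which its call begins: read the wrist's pose just before it. There is no depth.
- job.job_done(): hands the job in, once; it reports no verdict.
Trained networks look in a picture, given as the dict that the camera call returned (one of the last four; its "shot" number tells which), for a name from the list of things; names that differ only in an ending like _2 or _b are one class to them, and where a whole thing is asked for, a point or a joint stands for the part that bears it (a point fixed in the world has none). Each returns a list of dicts, best first, with "confidence" (0 to 1); they miss things now and then, are a little off and sometimes report something else, mostly with a low value. They report only what shows in the picture. A call takes as long as a camera call. They do not tell look-alikes from the thing itself.
- vision.find_in(picture, query): "at" ([x, y, z] in mm, in the coordinates of the camera as it stood for that picture, good to about 4 mm: the middle of the surface that is visible of it).
- vision.regions_of(picture, query): "pixels" (400x640 bool, what is visible of it).
The state is a dict: "t": time; "joints": joint angles; "qvel": joint speeds; "tau": joint torques, N m; "eef_pos": TCP position; "tcp_rot": TCP orientation; "ft_force": force on the tool from outside, world axes, zero at the start; "moment": the same for the moment, N m; "opening": opening from 0.0 (shut) to 1.0 (fully open).
Only numpy, scipy, OpenCV 4.12 (cv2) and the standard library are available. Lean on these libraries where they do the work, as an engineer would, in place of code of your own. Each camera call takes 0.05 s, during which the arm holds its last target.

### The job

The brass and the aluminium sheet blank on the wooden bench step are to have their end edges deburred. With the fingertips, push each blank along the step, away from the other, until about a third of its own length sticks out over the step's end next to it, lying flat and lined up with the step. Only slide them, never pick them up or tip them, and leave everything else where it is.

Things in the scene. Friction and masses are not known exactly. Their poses are not given: they have to be found in the camera images.
- step: dark brown wooden bench step fixed to the bench, its flat top 150 mm (its x) by 400 mm (its y) and 60 mm above the bench. Origin: centre of its footprint, at bench height. Its y axis runs along its length, its two ends are at y = +200 and -200 mm in its frame; z up.
- brass_blank: yellow brass sheet blank lying flat on the step near one end (either one): 95 mm wide (its x), 100 mm long (its y, roughly along the step), 6 mm thick, about 0.5 kg, loose. Origin: centre of its underside. A clear gap of about 10 cm on the step separates it from the aluminium blank.
- aluminium_blank: grey aluminium sheet blank lying flat on the step near the other end: 95 mm wide (its x), 140 mm long (its y, roughly along the step), 6 mm thick, about 0.2 kg, loose. Origin: centre of its underside.
- tape_measure: teal tape measure, 32 x 79 x 62 mm, standing on its foot, loose, in front of the step; not part of the job. Origin: centre of its underside.
- screwdriver_1: red-handled screwdriver lying down, 202 mm long, 28 mm high, loose, behind the step; not part of the job. Origin: centre of its underside.
- pack_3: clear fastener pack with purple card, 64 x 78 x 26 mm, loose, in front of the step; not part of the job. Origin: centre of its underside.
- red_carton: small red carton, 46 x 53 x 56 mm, loose, beyond the step's right end; not part of the job. Origin: centre of its underside.
- pipe_cap: white round pipe cap, 68 mm across, 38 mm high, loose, beyond the step's left end; not part of the job. Origin: centre of its underside.
Things that resemble listed ones, but are neither listed nor needed, are in the scene too. Several things have the shape of the brass_blank; the one meant has the colours described above.

How it is judged:
By the outcome, as a careful person would: the job done as asked, in the order asked, and still so for the second after the job is handed in, with the robot touching nothing.
It also fails if it takes over 43 s, if anything falls off the work surface, if the arm or the gripper's body presses on something with over 40 N, if the wrist force passes 120 N, or if a joint passes its speed limit or range.

## Working session

There is one attempt and no reset: what is moved stays moved. The work goes in short steps, Python scripts to look and compute and a shell command to move; the robot and the scene stay as the last step left them, time stands still between calls to the robot, and variables do not carry over. Pictures are saved under pics/ and viewed, and the job is handed in when it is done.

```bash
ls; mkdir -p pics
python3 - <<'E'
from cell import env, vision, job
import cv2, numpy as np
for n in ["scene","side","wrist"]:
    p=vision.read_camera(n); cv2.imwrite(f"pics/{n}0.png",p["pixels"][:,:,::-1])
    print(n,p["intrinsics"].round(1).tolist() if hasattr(p["intrinsics"],'tolist') else p["intrinsics"])
    for q in (["step","brass_blank","aluminium_blank","tape_measure","red_carton","pipe_cap"] if n!="wrist" else []):
        R=np.array(p["R"]);t=np.array(p["t"])
        for d in vision.find_in(p,q)[:3]:
            X=R.T@(np.array(d["at"])-t); uv=np.array(p["intrinsics"])@np.array(d["at"]); print(q,round(d["confidence"],2),X.round(),(uv[:2]/uv[2]).round())
print(env.state())
E
```

```text
pics
scene [[398.3, 0.0, 315.6], [0.0, 398.3, 192.2], [0.0, 0.0, 1.0]]
step 0.61 [560.  56.  57.] [318. 192.]
brass_blank 0.9 [408. 351.   7.] [311. 285.]
brass_blank 0.58 [ 381. -250.    3.] [401. 172.]
aluminium_blank 0.86 [566. -82.  64.] [336. 168.]
tape_measure 0.74 [437. 154.  40.] [336. 228.]
red_carton 0.63 [ 562. -279.   40.] [361. 146.]
pipe_cap 0.58 [569. 353.  34.] [263. 256.]
side [[368.9, 0.0, 317.7], [0.0, 368.9, 195.1], [0.0, 0.0, 1.0]]
step 0.6 [568.  -3.  58.] [342. 221.]
step 0.37 [438. 129.  41.] [275. 203.]
brass_blank 0.85 [ 389. -262.    6.] [308. 357.]
brass_blank 0.74 [414. 347.   5.] [249. 167.]
brass_blank 0.63 [571. 127.  64.] [324. 185.]
aluminium_blank 0.96 [568. -95.  64.] [358. 247.]
tape_measure 0.74 [440. 128.  40.] [276. 203.]
red_carton 0.76 [ 557. -306.   55.] [402. 336.]
pipe_cap 0.6 [574. 324.  35.] [301. 152.]
wrist [[309.7, 0.0, 321.8], [0.0, 309.7, 205.1], [0.0, 0.0, 1.0]]
{'t': 0.75, 'joints': array([-1.05596517e-01,  4.90909293e-01,  1.55890184e+00,  7.32393516e-06,
        1.09171789e+00, -1.05606173e-01]), 'qvel': array([ 1.33481078e-04, -1.28035078e-04,  8.48465826e-04, -1.97738188e-04,
       -4.41411869e-05, -7.51828267e-04]), 'tau': array([-2.06727396e-03, -6.12395453e+01, -2.58419234e+01,  6.90628937e-02,
        4.44687938e-02, -1.39024775e-05]), 'eef_pos': array([6.25012031e+02, 2.54015914e-02, 2.14654531e+02]), 'tcp_rot': array([ 3.14159241e+00, -6.39621079e-05,  6.27984493e-06]), 'ft_force': array([-0.58359389,  0.05655801, -0.87942427]), 'moment': array([-0.03198298,  0.04943262,  0.00033392]), 'opening': 1.000140139621402}
```

View pics/scene0.png

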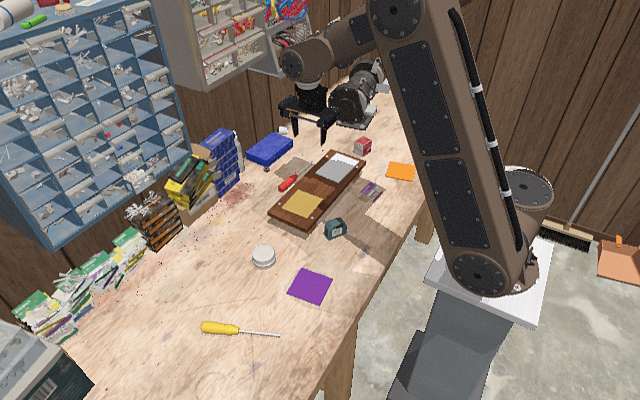

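View pics/side0.png

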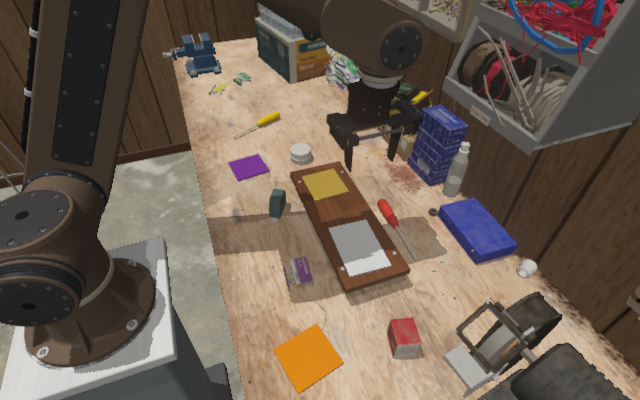

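View pics/wrist0.png

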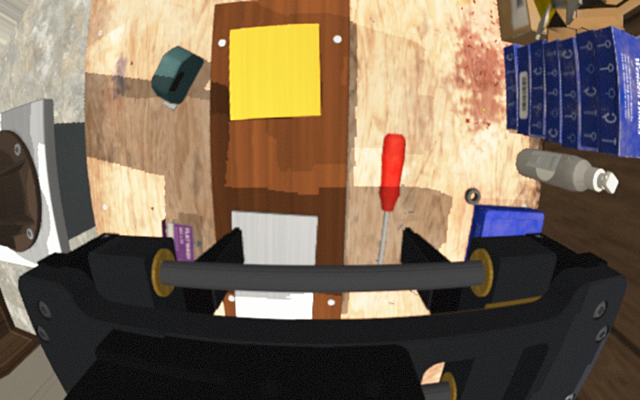

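The yellow brass candidate on the step is at wrist (275,70), side (326,184) and scene (302,204). The purple (side 249,167) and orange (side 308,357) plates have the same shape but are on the bench. The grey sheet on the step is at side (358,247). I choose the yellow one for brass and the grey one for aluminium. Next I measure the edges.

```bash
cat > h.py <<'E'
from cell import env, vision, job
import cv2, numpy as np
from scipy.spatial.transform import Rotation as Ro
def rays(p,uv,st=None):
    K=np.array(p["intrinsics"]); uv=np.atleast_2d(uv).astype(float)
    if "R" in p:
        R=np.array(p["R"]);t=np.array(p["t"])
        d=np.c_[(uv[:,0]-K[0,2])/K[0,0],(uv[:,1]-K[1,2])/K[1,1],np.ones(len(uv))]
        return -R.T@t,d@R
    a=(uv-[K[0,2],K[1,2]]);r=np.hypot(*a.T);th=r/K[0,0];r[r==0]=1
    d=np.c_[a/r[:,None]*np.sin(th)[:,None],np.cos(th)]
    T=np.array(p["tool_from_camera"]); W=Ro.from_euler('xyz',st["tcp_rot"]).as_matrix()
    return W@T[:3,3]+st["eef_pos"],d@T[:3,:3].T@W.T
def plane(p,uv,z,st=None):
    o,d=rays(p,uv,st); return o+d*((z-o[2])/d[:,2])[:,None]
def rect(p,m,z,st=None):
    c,_=cv2.findContours(m.astype(np.uint8),0,cv2.CHAIN_APPROX_NONE)
    c=max(c,key=cv2.contourArea)[:,0]
    X=plane(p,c,z,st)[:,:2].astype(np.float32)
    b=cv2.boxPoints(cv2.minAreaRect(X)); cc=b.mean(0)
    e=[b[1]-b[0],b[2]-b[1]]; L=[np.linalg.norm(v) for v in e]
    i=int(np.argmax([abs(v[1])/np.linalg.norm(v) for v in e])); v=e[i]*np.sign(e[i][1])
    return cc.round(1),"len %.1f wid %.1f ang from y %.2f deg"%(L[i],L[1-i],np.degrees(np.arctan2(-v[0],v[1]))),(X.min(0).round(),X.max(0).round())
def shot(n):
    st=env.state(); return vision.read_camera(n),st
def report(p,st,qs=(("step",60),("brass_blank",66),("aluminium_blank",66))):
    for q,z in qs:
        for r in vision.regions_of(p,q):
            try: print(q,round(r["confidence"],2),int(r["pixels"].sum()),*rect(p,r["pixels"],z,st))
            except Exception as e: print(q,e)
E
python3 - <<'E'
from h import *
for n in ["side","scene","wrist"]:
    p,st=shot(n); print(n); report(p,st)
    if n=="wrist": print(np.array(p["tool_from_camera"]).round(2))
    if n=="side":
        cv2.imwrite("pics/c1.png",cv2.resize(p["pixels"][150:300,270:430,::-1],None,fx=4,fy=4,interpolation=2))
E
```

```text
side
step 0.86 4924 [571.6   9.9] len 406.3 wid 156.1 ang from y -0.91 deg (array([ 491., -194.], dtype=float32), array([652., 213.], dtype=float32))
brass_blank 0.77 2711 [ 380.3 -283.9] len 88.6 wid 92.8 ang from y 12.47 deg (array([ 327., -335.], dtype=float32), array([ 433., -233.], dtype=float32))
brass_blank 0.75 947 [572.9 127. ] len 104.8 wid 98.5 ang from y 2.18 deg (array([523.,  74.], dtype=float32), array([621., 181.], dtype=float32))
brass_blank 0.71 401 [558.5 277.6] len 102.5 wid 60.9 ang from y -17.59 deg (array([523., 227.], dtype=float32), array([595., 328.], dtype=float32))
brass_blank 0.55 703 [402.3 268.7] len 93.8 wid 93.6 ang from y 7.00 deg (array([352., 218.], dtype=float32), array([452., 320.], dtype=float32))
aluminium_blank 0.59 2126 [566.4 -93.7] len 141.5 wid 95.8 ang from y -3.33 deg (array([ 516., -166.], dtype=float32), array([617., -21.], dtype=float32))
scene
step 0.91 2338 [565.7  26.8] len 412.1 wid 169.4 ang from y -1.03 deg (array([ 479., -178.], dtype=float32), array([654., 233.], dtype=float32))
brass_blank 0.88 430 [ 361.7 -177.6] len 96.0 wi
[... 880 characters left out ...]
n 301.9 wid 152.1 ang from y -0.88 deg (array([499., -84.], dtype=float32), array([655., 219.], dtype=float32))
brass_blank 0.81 8337 [574.7 132.1] len 102.5 wid 95.9 ang from y 0.87 deg (array([526.,  81.], dtype=float32), array([623., 184.], dtype=float32))
brass_blank 0.59 6110 [570.5 -50.5] len 65.7 wid 96.2 ang from y -2.84 deg (array([523., -82.], dtype=float32), array([619., -16.], dtype=float32))
aluminium_blank 0.55 5861 [570.6 -49.5] len 62.2 wid 92.9 ang from y -0.36 deg (array([524., -81.], dtype=float32), array([617., -18.], dtype=float32))
[[   1.      0.      0.     -0.56]
 [  -0.      0.97    0.24  -67.57]
 [  -0.     -0.24    0.97 -171.53]
 [   0.      0.      0.      1.  ]]
```

View pics/c1.png

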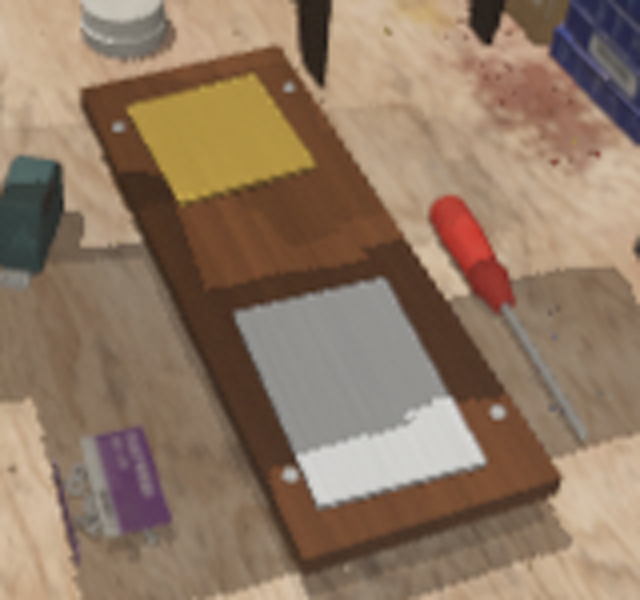

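The close crop confirms the choice: the yellow sheet and the grey sheet (lower part sunlit) are on the step. The step runs about -0.9° from world y. The gap between the blanks is y≈-18 to 82, centred at y≈32, x≈576. I move above the gap with the fingers partly closed so both push.

```bash
python3 -m pendant '[[-25,-16,40,0.9],[-49,-32,80,0.9],[-49,-32,115,0.9],[-49,-32,115,0.9],[-49,-32,115,0.9]]' 0.4
python3 - <<'E'
from h import *
p,st=shot("wrist"); cv2.imwrite("pics/w1.png",p["pixels"][:,:,::-1]); print(st["eef_pos"],st["tcp_rot"],st["opening"]); report(p,st)
E
```

```text
t: 1.98
eef_pos: [576.9, 31.9, 100.8]
tcp_rot: [3.142, -0.002, -0.016]
ft_force: [0.2, 0.3, 0.4]
opening: 0.604
[576.88457768  31.85811857 100.80341615] [ 3.14152691e+00 -1.52992562e-03 -1.58631394e-02] 0.6043255871608818
step 0.77 32288 [577.3 100.7] len 199.0 wid 151.0 ang from y -0.88 deg (array([501.,   1.], dtype=float32), array([653., 201.], dtype=float32))
brass_blank 0.64 20290 [574.7 131.9] len 100.7 wid 95.7 ang from y 1.07 deg (array([526.,  81.], dtype=float32), array([623., 183.], dtype=float32))
aluminium_blank 0.56 3108 [571.4 -32. ] len 25.3 wid 96.1 ang from y -0.42 deg (array([523., -45.], dtype=float32), array([619., -19.], dtype=float32))
```

View pics/w1.png

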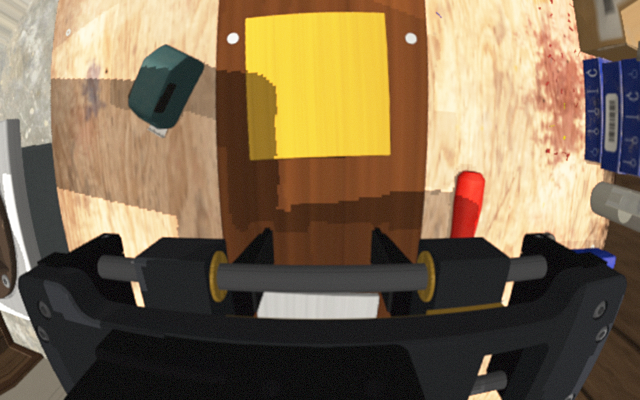

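Wrist view: brass spans columns 247-390, rows 12-160, and the fingers are over the gap. I descend and push the brass most of the way.

```bash
python3 -m pendant '[[0,0,20,0],[0,0,38,0],[0,0,38,0]]'; python3 -m pendant '[[0,-15,0,0],[0,-30,0,0],[0,-40,0,0],[0,-50,0,0],[0,-60,0,0],[0,-70,0,0],[0,-80,0,0],[0,-88,0,0]]' ; python3 -m pendant '[[0,-2,0,0],[0,-4,0,0],[0,-4,0,0]]'
python3 - <<'E'
from h import *
p,st=shot("wrist"); cv2.imwrite("pics/w2.png",p["pixels"][:,:,::-1]); print(st["eef_pos"],st["tcp_rot"],st["opening"]); report(p,st)
E
```

```text
t: 2.55
eef_pos: [576.4, 31.8, 62.5]
tcp_rot: [3.142, -0.001, -0.016]
ft_force: [0.1, 0.1, 0.6]
opening: 0.601
t: 3.55
eef_pos: [577.8, 120.4, 62.5]
tcp_rot: [3.142, -0.001, -0.016]
ft_force: [0.2, -4.1, 4.2]
opening: 0.601
t: 3.92
eef_pos: [577.8, 124.5, 62.4]
tcp_rot: [-3.141, -0.001, -0.016]
ft_force: [0.5, -1.2, 1.2]
opening: 0.6
[577.80250984 124.51522408  62.35551424] [-3.14139564e+00 -5.06866866e-04 -1.61379314e-02] 0.5999441938744087
step 0.81 19400 [638.1 164.4] len 106.3 wid 39.0 ang from y -9.69 deg (array([613., 111.], dtype=float32), array([654., 217.], dtype=float32))
brass_blank 0.72 30692 [576.8 186.8] len 101.9 wid 96.3 ang from y -0.56 deg (array([529., 136.], dtype=float32), array([625., 238.], dtype=float32))
brass_blank 0.67 1600 [452.4 276.6] len 25.6 wid 75.9 ang from y -16.09 deg (array([420., 271.], dtype=float32), array([492., 299.], dtype=float32))
```

View pics/w2.png

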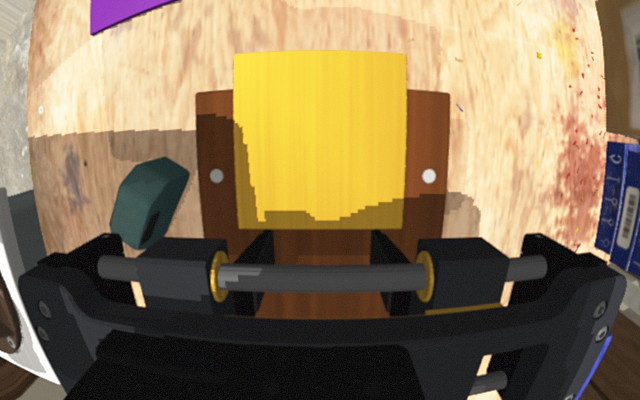

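The brass is straight now. Its far edge is at row 52 and the step end is at row 92-94, columns 200-235 and 410-445. I measure both.

Run:
```python
from h import *
p,st=shot("wrist"); g=p["pixels"]
im=g.astype(float)
for c in (210,225,420,435):
    col=im[75:115,c].sum(1); k=75+int(np.argmin(np.diff(col))); print("stepend",c,k+.5,plane(p,[(c,k+.5)],60,st)[0].round(1))
for c in (250,320,390):
    col=im[40:70,c,2]; k=40+int(np.argmin(np.diff(col))); print("far",c,k+.5,plane(p,[(c,k+.5)],66,st)[0].round(1))
for c in (270,330):
    col=im[200:240,c,0]; k=200+int(np.argmin(np.diff(col))); print("near",c,k+.5,plane(p,[(c,k+.5)],66,st)[0].round(1))
```

```text
stepend 210 90.5 [514.1 218.3  60. ]
stepend 225 89.5 [523.4 218.   60. ]
stepend 420 89.5 [634.9 216.3  60. ]
stepend 435 90.5 [644.2 216.4  60. ]
far 250 52.5 [539.8 237.2  66. ]
far 320 49.5 [578.1 236.8  66. ]
far 390 51.5 [616.3 236.4  66. ]
near 270 210.5 [548.3 147.9  66. ]
near 330 220.5 [582.2 141.6  66. ]
```

Overhang is about 19.6 mm and the target is 33.3, so about 13.5 mm more, then a look.

```bash
python3 -m pendant '[[0,-4,0,0],[0,-8,0,0],[0,-11,0,0],[0,-13.5,0,0],[0,-13.5,0,0],[0,-13.5,0,0]]'
python3 - <<'E'
from h import *
p,st=shot("wrist"); g=p["pixels"]; cv2.imwrite("pics/w3.png",g[:,:,::-1])
im=g.astype(float); print(st["eef_pos"])
for c in (200,215,430,445):
    col=im[75:130,c].sum(1); k=75+int(np.argmin(np.diff(col))); print("stepend",c,k+.5,plane(p,[(c,k+.5)],60,st)[0].round(1))
for c in (250,320,390):
    col=im[30:70,c,2]; k=30+int(np.argmin(np.diff(col))); print("far",c,k+.5,plane(p,[(c,k+.5)],66,st)[0].round(1))
report(p,st,[("brass_blank",66)])
E
```

```text
t: 4.92
eef_pos: [578.0, 138.2, 62.3]
tcp_rot: [-3.141, -0.0, -0.016]
ft_force: [0.4, -0.8, -0.6]
opening: 0.599
[577.98399403 138.19807606  62.30237108]
stepend 200 114.5 [507.7 218.4  60. ]
stepend 215 113.5 [517.2 218.2  60. ]
stepend 430 113.5 [641.1 216.3  60. ]
stepend 445 114.5 [650.7 216.2  60. ]
far 250 51.5 [540.  251.5  66. ]
far 320 48.5 [578.3 251.1  66. ]
far 390 51.5 [616.5 250.1  66. ]
brass_blank 0.74 30272 [577.  200.7] len 99.9 wid 96.4 ang from y -0.89 deg (array([528., 150.], dtype=float32), array([626., 251.], dtype=float32))
brass_blank 0.65 2993 [454.1 284.9] len 35.6 wid 86.2 ang from y -15.96 deg (array([418., 274.], dtype=float32), array([498., 314.], dtype=float32))
```

View pics/w3.png

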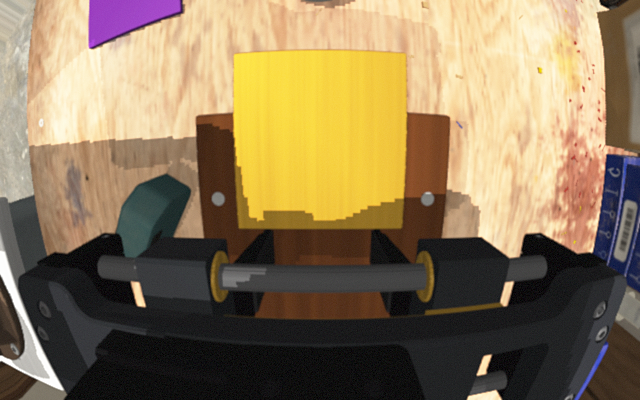

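The brass overhang is 33.7 mm and it is parallel to the step (-0.89°). Now I go back through the gap and push the aluminium.

```bash
python3 -m pendant '[[0,15,-1,0],[0,50,-1,0],[0,90,-1,0],[0,115,-1,0],[0,130,0,0],[0,130,0,0]]'; python3 -m pendant '[[0,10,0,0],[0,20,0,0],[0,30,0,0],[0,40,0,0],[0,50,0,0],[0,60,0,0],[0,70,0,0],[0,74,0,0]]' ; python3 -m pendant '[[0,1,0,0],[0,1,0,0]]'
python3 - <<'E'
from h import *
p,st=shot("side"); cv2.imwrite("pics/s2.png",p["pixels"][:,:,::-1]); print(st["eef_pos"]); report(p,st)
E
```

```text
t: 5.78
eef_pos: [575.8, 7.2, 62.2]
tcp_rot: [-3.141, -0.0, -0.018]
ft_force: [0.6, -0.0, -0.2]
opening: 0.602
t: 6.78
eef_pos: [574.5, -67.5, 62.2]
tcp_rot: [-3.141, -0.0, -0.018]
ft_force: [-0.4, 1.1, 0.2]
opening: 0.6
t: 7.02
eef_pos: [574.5, -68.5, 62.2]
tcp_rot: [-3.141, -0.0, -0.018]
ft_force: [0.0, 0.3, 0.6]
opening: 0.601
[574.48446632 -68.53135728  62.17912437]
step 0.64 3017 [540.4   8.5] len 400.8 wid 101.2 ang from y -3.82 deg (array([ 491., -190.], dtype=float32), array([599., 211.], dtype=float32))
brass_blank 0.66 2711 [ 380.6 -284.3] len 88.9 wid 93.3 ang from y 11.46 deg (array([ 328., -335.], dtype=float32), array([ 434., -233.], dtype=float32))
brass_blank 0.63 849 [575.7 193.4] len 109.7 wid 100.2 ang from y -1.33 deg (array([525., 139.], dtype=float32), array([626., 249.], dtype=float32))
brass_blank 0.56 668 [401.7 268. ] len 92.4 wid 91.6 ang from y 6.69 deg (array([353., 219.], dtype=float32), array([449., 316.], dtype=float32))
aluminium_blank 0.67 2544 [ 569.3 -152.2] len 142.7 wid 99.1 ang from y -1.32 deg (array([ 519., -224.], dtype=float32), array([620., -82.], dtype=float32))
```

View pics/s2.png

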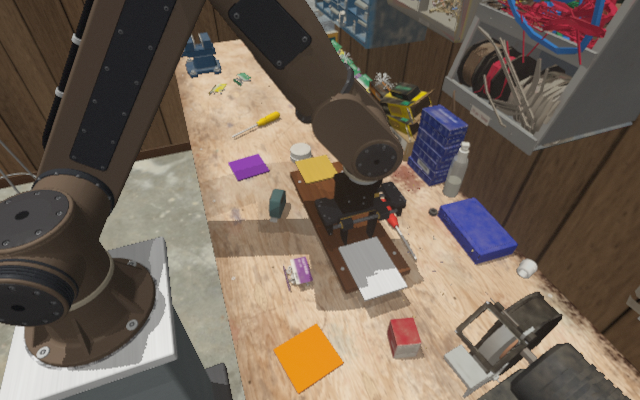

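The aluminium is nearly straight, at side (372,268), and the fingertips are at its near edge. I lift and move over its far end for an accurate overhead look.

```bash
python3 -m pendant '[[0,-4,0,0],[0,-4,-40,0],[0,0,-90,0],[0,40,-130,0],[0,90,-140,0],[0,131,-140,0],[0,131,-140,0],[0,131,-140,0]]'
python3 - <<'E'
from h import *
p,st=shot("wrist"); cv2.imwrite("pics/w4.png",p["pixels"][:,:,::-1]); print(st["eef_pos"],st["tcp_rot"]); report(p,st)
E
```

```text
t: 8.22
eef_pos: [571.9, -198.7, 201.9]
tcp_rot: [-3.141, 0.0, -0.018]
ft_force: [0.4, -0.4, -0.0]
opening: 0.6
[ 571.90283752 -198.72747354  201.9137978 ] [-3.14081923e+00  1.60061786e-04 -1.81778580e-02]
step 0.71 16848 [573.9 -84.8] len 196.2 wid 151.1 ang from y -0.88 deg (array([ 497., -184.], dtype=float32), array([651.,  14.], dtype=float32))
brass_blank 0.72 2507 [ 416.  -221.3] len 52.3 wid 87.5 ang from y 7.00 deg (array([ 371., -243.], dtype=float32), array([ 462., -191.], dtype=float32))
aluminium_blank 0.83 13231 [ 569.7 -150.7] len 142.8 wid 97.2 ang from y -0.57 deg (array([ 521., -222.], dtype=float32), array([619., -79.], dtype=float32))
```

View pics/w4.png

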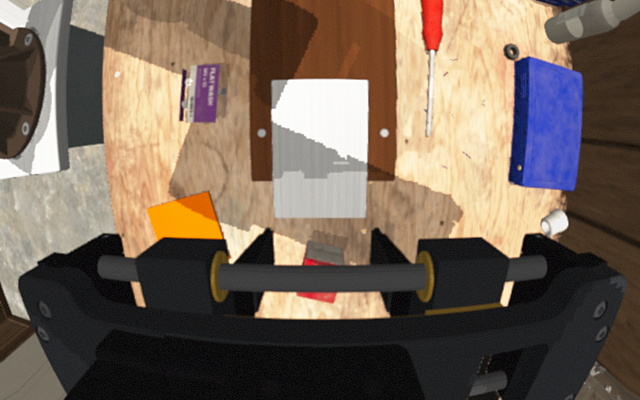

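Overhead view: aluminium far edge at row ~217 (columns 275-366), step end at row ~181 (columns 255-270 and 370-390).

Run:
```python
from h import *
p,st=shot("wrist"); im=p["pixels"].astype(float)
cv2.imwrite("pics/c4.png",cv2.resize(p["pixels"][60:240,235:410,::-1],None,fx=3,fy=3,interpolation=0))
for c in (257,264,374,382,388):
    d=np.diff(im[165:200,c].sum(1)); k=165+int(np.argmax(d)); print("end",c,k+.5,plane(p,[(c,k+1)],60,st)[0].round(1))
for c in (285,320,355):
    d=np.diff(im[205:230,c].sum(1)); k=205+int(np.argmax(abs(d))); print("far",c,k+.5,plane(p,[(c,k+1)],66,st)[0].round(1))
    d=np.diff(im[65:95,c].sum(1)); k=65+int(np.argmax(abs(d))); print("near",c,k+.5,plane(p,[(c,k+1)],66,st)[0].round(1))
```

```text
end 257 180.5 [ 504.6 -181.2   60. ]
end 264 180.5 [ 512.  -181.4   60. ]
end 374 180.5 [ 626.  -183.3   60. ]
end 382 180.5 [ 634.5 -183.4   60. ]
end 388 180.5 [ 640.9 -183.4   60. ]
far 285 217.5 [ 533.1 -219.8   66. ]
near 285 84.5 [537.4 -84.4  66. ]
far 320 217.5 [ 569.5 -220.4   66. ]
near 320 79.5 [571.9 -80.4  66. ]
far 355 217.5 [ 605.8 -221.    66. ]
near 355 79.5 [606.3 -80.5  66. ]
```

View pics/c4.png

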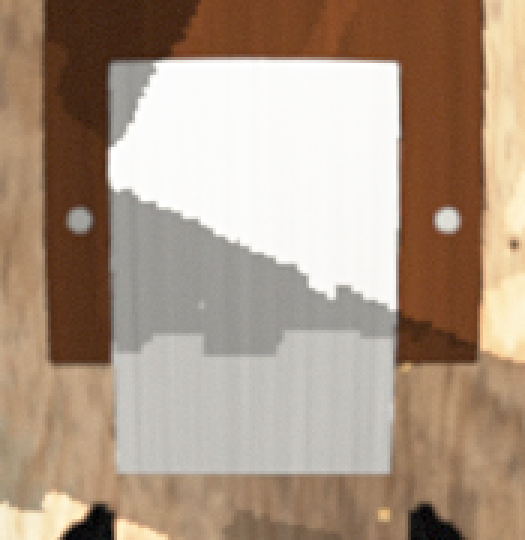

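Overhang is 38.0 mm and the target is 46.7, so about 8.7 mm more, with the final finger at y≈-77.2. I return behind it (y≈-58).

```bash
python3 -m pendant '[[0,-50,0,0],[0,-100,0,0],[0,-141,30,0],[0,-141,80,0],[0,-141,120,0],[0,-141,139.5,0],[0,-141,139.5,0]]'
```

```text
t: 9.35
eef_pos: [574.5, -56.8, 61.9]
tcp_rot: [-3.141, 0.001, -0.016]
ft_force: [0.7, -0.7, 0.1]
opening: 0.599
```

```bash
python3 -m pendant '[[0,6,0,0],[0,10,0,0],[0,13,0,0],[0,16,0,0],[0,18.5,0,0],[0,20.4,0,0],[0,20.4,0,0],[0,20.4,0,0]]'; python3 -m pendant '[[0,-5,0,0],[0,-6,-40,0],[0,0,-90,0],[0,40,-130,0],[0,90,-140,0],[0,123,-140,0],[0,123,-140,0],[0,123,-140,0]]'
python3 - <<'E'
from h import *
p,st=shot("wrist"); cv2.imwrite("pics/w5.png",p["pixels"][:,:,::-1]); print(st["eef_pos"],st["tcp_rot"]); report(p,st)
im=p["pixels"].astype(float)
for c in (257,264,374,382,388):
    d=np.diff(im[165:200,c].sum(1)); k=165+int(np.argmax(d)); print("end",c,k+.5,plane(p,[(c,k+1)],60,st)[0].round(1))
for c in (285,320,355):
    d=np.diff(im[208:238,c].sum(1)); k=208+int(np.argmax(abs(d))); print("far",c,k+.5,plane(p,[(c,k+1)],66,st)[0].round(1))
E
```

```text
t: 10.35
eef_pos: [574.1, -77.3, 61.8]
tcp_rot: [-3.141, 0.001, -0.016]
ft_force: [-0.5, -0.1, 0.7]
opening: 0.602
t: 11.35
eef_pos: [572.1, -199.5, 201.5]
tcp_rot: [-3.141, 0.001, -0.016]
ft_force: [-1.0, 0.0, 0.9]
opening: 0.6
[ 572.11083212 -199.53250984  201.54429672] [-3.14061517e+00  1.44547289e-03 -1.59616230e-02]
brass_blank 0.63 2615 [ 415.5 -223.3] len 54.1 wid 87.3 ang from y 9.81 deg (array([ 371., -244.], dtype=float32), array([ 462., -190.], dtype=float32))
aluminium_blank 0.69 13106 [ 569.9 -157.8] len 140.3 wid 97.7 ang from y -0.80 deg (array([ 521., -229.], dtype=float32), array([619., -87.], dtype=float32))
end 257 179.5 [ 504.4 -181.2   60. ]
end 264 179.5 [ 511.8 -181.4   60. ]
end 374 179.5 [ 625.5 -183.3   60. ]
end 382 179.5 [ 634.  -183.3   60. ]
end 388 179.5 [ 640.4 -183.3   60. ]
far 285 236.5 [ 531.8 -241.8   66. ]
far 320 224.5 [ 569.1 -228.9   66. ]
far 355 224.5 [ 605.6 -229.5   66. ]
```

View pics/w5.png

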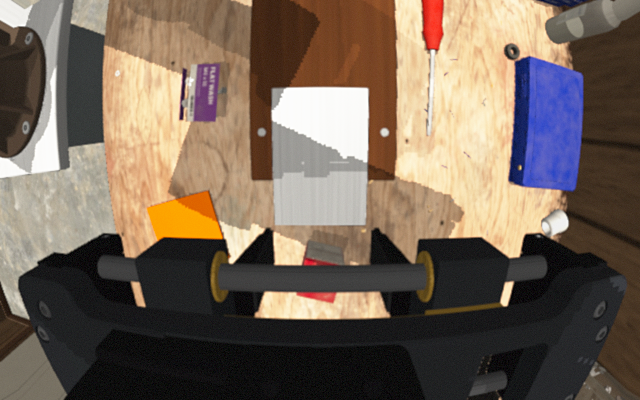

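The aluminium overhang is 46.5 mm and it is parallel to the step (-0.80° against -0.88°). I take a last overall look before handing in.

Run:
```python
from h import *
p,st=shot("side"); cv2.imwrite("pics/s3.png",p["pixels"][:,:,::-1])
p2,_=shot("scene"); cv2.imwrite("pics/s3b.png",p2["pixels"][:,:,::-1])
report(p,st); report(p2,st)
```

```text
step 0.6 4618 [568.2  10.8] len 407.8 wid 156.3 ang from y -2.43 deg (array([ 491., -191.], dtype=float32), array([654., 214.], dtype=float32))
brass_blank 0.79 2630 [ 380.2 -284.2] len 87.2 wid 91.4 ang from y 12.14 deg (array([ 328., -335.], dtype=float32), array([ 432., -233.], dtype=float32))
brass_blank 0.76 823 [574.9 192.5] len 107.3 wid 96.0 ang from y -2.25 deg (array([526., 140.], dtype=float32), array([623., 247.], dtype=float32))
brass_blank 0.74 652 [402.5 269.2] len 89.4 wid 92.0 ang from y 7.49 deg (array([354., 221.], dtype=float32), array([449., 319.], dtype=float32))
aluminium_blank 0.71 2541 [ 569.2 -161.7] len 141.5 wid 101.4 ang from y -0.99 deg (array([ 518., -233.], dtype=float32), array([620., -91.], dtype=float32))
step 0.92 2833 [565.5  27.1] len 413.3 wid 169.9 ang from y -1.04 deg (array([ 479., -181.], dtype=float32), array([651., 235.], dtype=float32))
brass_blank 0.8 433 [ 367.9 -176.5] len 106.1 wid 89.7 ang from y 15.93 deg (array([ 312., -231.], dtype=float32), array([ 418., -122.], dtype=float32))
brass_blank 0.77 775 [573.5 204.5] len 106.0 wid 99.5 ang from y -0.08 deg (array([524., 152.], dtype=float32), array([623., 258.], dtype=float32))
brass_blank 0.69 1108 [387.1 390.2] len 93.2 wid 97.3 ang from y 6.83 deg (array([335., 341.], dtype=float32), array([439., 440.], dtype=float32))
brass_blank 0.39 2756 [559.5  35.2] len 404.3 wid 165.3 ang from y -0.61 deg (array([ 476., -168.], dtype=float32), array([644., 238.], dtype=float32))
brass_blank 0.39 378 [430.8 179. ] len 71.8 wid 73.8 ang from y -36.00 deg (array([391., 135.], dtype=float32), array([462., 225.], dtype=float32))
aluminium_blank 0.62 638 [ 565.  -151.6] len 144.3 wid 99.4 ang from y -1.24 deg (array([ 515., -224.], dtype=float32), array([616., -79.], dtype=float32))
```

View pics/s3b.png

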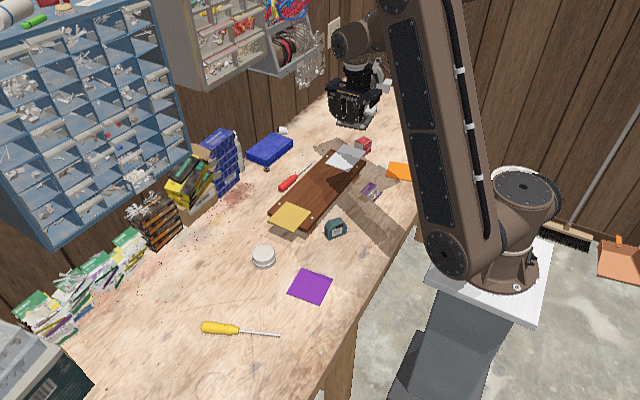

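View pics/s3.png

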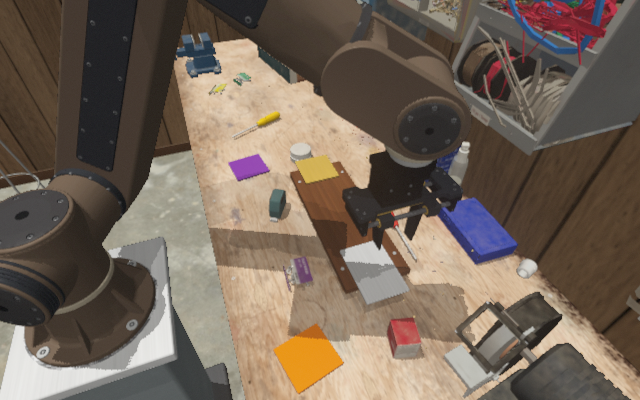

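Both blanks overhang and lie flat: brass at scene (289,216) and aluminium at side (374,270). The other things are where they were and the arm is clear.

```bash
python3 -c "
from cell import job; print(job.job_done())"
```

```text
the job is handed in; nothing more can be done
None
```

I slid both blanks outward along the step with two partly closed fingertips and handed the job in about 11.5 s into the run.

| Blank | Overhang | Target (a third of its length) | Angle (step is at -0.88°) |
|---|---|---|---|
| Brass (+y end) | 33.7 mm | 33.3 mm | -0.89° |
| Aluminium (-y end) | 46.5 mm | 46.7 mm | -0.80° |

- **How measured:** these come from the wrist camera just after each blank's last push. For brass, the fingers were still against its edge.
- **Last look:** in the final scene and side pictures both blanks lie flat, nothing else appears to have moved, and the arm is clear with the gripper at about z = 200 mm.
- **Disagreement:** the fixed cameras differ from the wrist camera by up to about 9 mm and 1.4° on the blanks. They were about as far apart along the step before anything moved and their resolution is coarser, so I relied on the wrist camera.
- **Forces:** the highest wrist force read at the end of a move was about 6 N.

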